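# Pack spacers beside the lunch box until snug, then snap its lid

### The arm

A 6-joint arm with a two-finger parallel gripper is mounted at the origin on the work surface. World frame = base frame: x ahead of the robot, y to its left, z up, the work surface at z = 0. Lengths are in m, angles in rad, forces in N, time in s.
With the tool pointing down it reaches from about 0.375 to 0.9 m from the base axis. Payload 3.1 kg.
Tool frame: the origin (TCP) lies at the very end of the fingers, on their centre line; the grasp point (between the pads) lies 19 mm behind it; z points along the fingers, y is the line along which they close (so a half turn about z gives the same grasp; the last joint's range is limited). The gripper opens to 87 mm and grips with 3 to 60 N. Pads are 19 mm wide; open, the fingers measure 117 mm over their backs; the gripper's body (75 mm by 190 mm) begins 51 mm behind the grasp point.
Start: joints at [0.93, 0.527, 1.433, -0, 1.181, -0.178], TCP at [0.278, 0.56, 0.223] pointing down, gripper open.
Joint ranges: [-3.08, 3.08], [-0.75, 2.2], [0.22, 2.44], [-1.43, 4.57], [0, 2.65], [-2.85, 2.85]. Speed limits (rad/s): [2.79, 2.79, 3.14, 3.14, 3.14, 3.14].

### API

Orientations are given as a unit quaternion [x, y, z, w].
In Python, from rig import robot gives the robot as it stands. The module is installed in compiled form; this text tells all that it offers.
- The arm moves only by the tool servo_tool, never from a script. Its argument "rows" is one flat list of numbers, 5 for each row, row after row: the closure, from -1 (fully open) to 1 (shut), so that 0 is half open, then the shift along the tool's x, y, z in m, then the turn about the tool's z in degrees. A call has 1 to 5 rows; each row shifts and turns the commanded pose from where the row before left it, along the tool's axes as they then stand; what a row does not reach is not made up. A row lasts 1/12 s, in which the tool goes at most 41.7 mm and 7.16 degrees, less where a joint would pass 70% of its speed; a pose out of reach is approached as far as the arm can. A call with a gripper value outside its range is refused whole. The fingers move at their own pace and stop on an object; "newtons" is the grip in N (left out, the last holds). Time passes only in rows, so rows that do not move let the fingers close. It gives the time, the measured TCP pose, the force, the opening and the grip force at its end, in the units of the state.
- robot.get_obs(): the state, without advancing time (a new reading comes with each control period).
- robot.camera(name): name is "side" or "top" or "wrist"; returns a dict with "pixels" (384x512x3 uint8, red, green, blue), "intrinsics" (3x3 intrinsics, pixels), "rvec" (rotation vector, rad) and "tvec" (3), from world to camera coordinates, as OpenCV has them; the wrist camera has in their place "mount" (4x4, takes a point from camera to tool coordinates, whose origin is the TCP and whose axes are the flange's). Camera axes: x right, y down, z forward; pixel columns grow to the right and rows downward; lengths in m; the calibration is good to about 2 mm. A picture is of the moment at which its call begins: read the wrist's pose just before it. There is no depth.
- robot.hand_in(): hands the job in; it is judged then, once.
Trained networks look in a picture, given as the dict that the camera call returned (one of the last four; its "shot" number tells which), for a name from the list of things; names that differ only in an ending like _2 or _b are one class to them, and where a whole thing is asked for, a point or a joint stands for the part that bears it (a point fixed in the world has none). Each returns a list of dicts, best first, with "score" (0 to 1); they miss things now and then, are a little off and sometimes report something else, mostly with a low value. They report only what shows in the picture. A call takes as long as a camera call. They do not tell look-alikes from the thing itself.
- robot.spot_in(picture, query): "at" ([x, y, z] in m, in world coordinates, good to about 4 mm: the middle of the surface that is visible of it).
- robot.outline_of(picture, query): "region" (384x512 bool, what is visible of it).
- robot.place_of(picture, query): "at" ([x, y, z] in m, in world coordinates, good to about 4 mm: a listed point, or the origin of a listed thing).
The state is a dict: "time": time; "q": joint angles; "joint_velocities": joint speeds; "joint_torque": joint torques, N m; "position": TCP position; "tool_rot": TCP orientation; "ft_force": force on the tool from outside, world axes, zero at the start; "moment": the same for the moment, N m; "grip_width": finger opening in m; "grip_force": force on a finger pad.
Only numpy, scipy, OpenCV 4.12 (cv2) and the standard library are available. Lean on these libraries where they do the work, as an engineer would, in place of code of your own. Each camera call takes 0.05 s, during which the arm holds its last target. There are 200 camera calls.

### The job

Make the gold lunch box ready for delivery: push the blue spacer bars by their yellow tabs, one at a time and starting with the one beside the steel fence, all the way in to the end stop between fence and box, until one goes in with a firm resistance and the box is held snug by its spring; leave the bars that are not needed outside the gap. Then press both red snap tabs of the lid fully down, and leave the sauce bottle, the spice jar and the spare gold box alone.

Things in the scene. Friction and masses are not known exactly. Their poses are not given: they have to be found in the camera images.
- jig: White packing board fixed to the table, 240 (x) x 330 (y) x 15 mm. Origin at table height; board top at z = 15 mm. x, y in all these texts are in this body's frame. The bars lie side by side along y outside the gap, centres at x about -89, -69, -48, -28 and y -73 to -88 mm; each slides straight along +y into the gap until its nose meets the end stop (origin at y = +59, tail at y = -6 mm).
- fence (a point): Point on the inner (+x) face of the steel fence, x = -100 mm, level with the gap. The fence runs along y, 14 mm high above the board; bars and box are on its +x side. The gap between fence and the box's cheek is as wide as 1, 2 or 3 bars less 5 to 9 mm, so the last bar that fits must push the box aside. A further bar cannot enter: its nose hits the box's end at y = 0.
- end_stop (a point): Point on the face of the steel end stop that closes the gap's far end, at y = +124 mm; it looks to -y and is 24 mm high above the board.
- spacer_1: Spacer 1 of four alike, side by side (1 is next to the fence): blue bar 20 mm thick (x), 130 long (y), 16 high, about 0.2 kg, with a yellow upright tab at its tail (-y) end, 10 mm wide (x), 8 thick (y, flush with the tail), rising 30 mm above the bar's top. Origin: centre of the underside; axes as the jig's.
- spacer_2: Spacer 2 of four alike, side by side (1 is next to the fence): blue bar 20 mm thick (x), 130 long (y), 16 high, about 0.2 kg, with a yellow upright tab at its tail (-y) end, 10 mm wide (x), 8 thick (y, flush with the tail), rising 30 mm above the bar's top. Origin: centre of the underside; axes as the jig's.
- spacer_3: Spacer 3 of four alike, side by side (1 is next to the fence): blue bar 20 mm thick (x), 130 long (y), 16 high, about 0.2 kg, with a yellow upright tab at its tail (-y) end, 10 mm wide (x), 8 thick (y, flush with the tail), rising 30 mm above the bar's top. Origin: centre of the underside; axes as the jig's.
- spacer_4: Spacer 4 of four alike, side by side (1 is next to the fence): blue bar 20 mm thick (x), 130 long (y), 16 high, about 0.2 kg, with a yellow upright tab at its tail (-y) end, 10 mm wide (x), 8 thick (y, flush with the tail), rising 30 mm above the bar's top. Origin: centre of the underside; axes as the jig's.
- tab_1 (a point): Centre of the rear (-y) face of spacer 1's yellow tab, 31 mm above the bar's underside; push here along +y. A free bar slides with 1 to 2 N; the last one meets some 4 to 9 N more once its nose is 5 to 45 mm past y = 0. Neighbouring tabs are 20.5 mm apart (10 mm clear); the pusher must stay above the bars' tops, 31 mm above the table.
- tab_2 (a point): Centre of the rear (-y) face of spacer 2's yellow tab, 31 mm above the bar's underside; push here along +y. A free bar slides with 1 to 2 N; the last one meets some 4 to 9 N more once its nose is 5 to 45 mm past y = 0. Neighbouring tabs are 20.5 mm apart (10 mm clear); the pusher must stay above the bars' tops, 31 mm above the table.
- tab_3 (a point): Centre of the rear (-y) face of spacer 3's yellow tab, 31 mm above the bar's underside; push here along +y. A free bar slides with 1 to 2 N; the last one meets some 4 to 9 N more once its nose is 5 to 45 mm past y = 0. Neighbouring tabs are 20.5 mm apart (10 mm clear); the pusher must stay above the bars' tops, 31 mm above the table.
- tab_4 (a point): Centre of the rear (-y) face of spacer 4's yellow tab, 31 mm above the bar's underside; push here along +y. A free bar slides with 1 to 2 N; the last one meets some 4 to 9 N more once its nose is 5 to 45 mm past y = 0. Neighbouring tabs are 20.5 mm apart (10 mm clear); the pusher must stay above the bars' tops, 31 mm above the table.
- cheek (a point): Point on the aluminium cheek of the lunch box holder, the face (looking to -x) that bounds the gap, y = 0 to 120 mm, 24 mm high; its first 45 mm slant back by 13 mm as a lead-in. Its distance along x from the fence is the gap's width.
- lunchbox (a joint): Slide of the sprung holder with the gold lunch box (96 x 120 mm, lid top 66 mm above the table), in m: 0 = resting, gap at its narrowest; grows to 0.015 as the box is pushed along the jig's +x, away from the fence. Spring: 2.7 N at 0, 5 N at 0.015; it returns when let go. Held snug it reads about 0.005 to 0.009.
- snap_front (a joint): Travel of the red snap tab at the lid's -y end, in m: 0 = up (as at the start), 0.006 = fully down. Takes a little over 5 N and stays where it is left.
- snap_back (a joint): The same for the red snap tab at the lid's +y end.
- snap_front_top (a point): Centre of the top face of the front red snap tab, 34 mm (x) by 18 mm (y), standing 8 mm above the lid when up (2 mm when down), about 74 mm above the table when up. It moves along with the box.
- snap_back_top (a point): Centre of the top face of the back red snap tab, same size, 88 mm further along the jig's +y.
- sauce: Orange sauce bottle, 56 mm wide, 160 mm tall, standing on the table; origin at its foot. Leave alone.
- spare_box: Spare gold lunch box, 150 x 190 x 43 mm, on the table; origin at the centre of its underside. Leave alone.
- spice_jar: Amber spice jar, 52 mm wide, 75 mm tall, on the table; origin at its foot. Leave alone.
Mind the look-alikes: they are no part of the job. Leave any turquoise look-alike of the spacer_4 alone. Leave any brown look-alike of the spacer_1 alone.

How it is judged:
On the way, in this order (a step that is already met when the one before it is completed fails the run):
1. spacers pushed home one by one until the lunch box is held snug (pushed back more than 3 mm), the others still outside (value of joint lunchbox above 0.003 m and ((y of spacer_1 in the frame of jig above 0.052 m and x of spacer_1 in the frame of jig below -0.03 m and z of spacer_1 in the frame of jig below 0.02 m) or y of spacer_1 in the frame of jig below -0.055 m) and ((y of spacer_2 in the frame of jig above 0.052 m and x of spacer_2 in the frame of jig below -0.03 m and z of spacer_2 in the frame of jig below 0.02 m) or y of spacer_2 in the frame of jig below -0.055 m) and ((y of spacer_3 in the frame of jig above 0.052 m and x of spacer_3 in the frame of jig below -0.03 m and z of spacer_3 in the frame of jig below 0.02 m) or y of spacer_3 in the frame of jig below -0.055 m) and ((y of spacer_4 in the frame of jig above 0.052 m and x of spacer_4 in the frame of jig below -0.03 m and z of spacer_4 in the frame of jig below 0.02 m) or y of spacer_4 in the frame of jig below -0.055 m)), for 0.2 s.
2. both red snap tabs pressed down (value of joint each of snap_front, snap_back above 0.0045 m), for 0.1 s.
At the end, for the whole second after the job is handed in: Joint lunchbox above 0.003; each spacer at rest, flat (0.1 rad), and in the jig's frame either home (origin y over 52 mm, x under -30 mm, z under 20 mm) or outside (origin y under -55 mm); both snap tabs down over 4.5 of 6 mm (all of step 1 and all of step 2 and linear speed of each of spacer_1, spacer_2, spacer_3, spacer_4 below 0.01 m/s and angle between each of spacer_1, spacer_2, spacer_3, spacer_4's own z axis and vertical below 0.1 rad); the robot touches nothing.
It fails at once if a spacer pushed in before the one beside it on the fence side ((y of spacer_1 in the frame of jig below -0.055 m and y of spacer_2 in the frame of jig above -0.045 m) or (y of spacer_2 in the frame of jig below -0.055 m and y of spacer_3 in the frame of jig above -0.045 m) or (y of spacer_3 in the frame of jig below -0.055 m and y of spacer_4 in the frame of jig above -0.045 m)).
It fails at once if two spacers under way at once (both with origins between y = -45 and +45 mm in the jig's frame) ((y of spacer_2 in the frame of jig between -0.045 and 0.045 m and y of spacer_1 in the frame of jig between -0.045 and 0.045 m) or (y of spacer_3 in the frame of jig between -0.045 and 0.045 m and y of spacer_1 in the frame of jig between -0.045 and 0.045 m) or (y of spacer_3 in the frame of jig between -0.045 and 0.045 m and y of spacer_2 in the frame of jig between -0.045 and 0.045 m) or (y of spacer_4 in the frame of jig between -0.045 and 0.045 m and y of spacer_1 in the frame of jig between -0.045 and 0.045 m) or (y of spacer_4 in the frame of jig between -0.045 and 0.045 m and y of spacer_2 in the frame of jig between -0.045 and 0.045 m) or (y of spacer_4 in the frame of jig between -0.045 and 0.045 m and y of spacer_3 in the frame of jig between -0.045 and 0.045 m)).
It fails at once if a bystander (sauce bottle, spare box, spice jar) moved by more than 20 mm or tipped by more than 0.3 rad (distance of any of sauce, spare_box, spice_jar from where it was at the start of the episode above 0.02 m or angle between any of sauce, spare_box, spice_jar's own z axis and vertical above 0.3 rad).
It also fails if it takes over 64 s, if anything falls off the work surface, if the arm or the gripper's body presses on something with over 40 N, if the wrist force passes 120 N, or if a joint passes its speed limit or range.

## Working session

There is one attempt and no reset: what is moved stays moved. The work goes in short steps, Python scripts to look and compute and a tool call to move; the robot and the scene stay as the last step left them, time stands still between calls to the robot, and variables do not carry over. Pictures are saved under pics/ and viewed, at most 10 in all, crops included, and the job is handed in when it is done.

Besides the shell and the picture viewer there is one more tool, called after "Emit:" as name(argument=value, ...), one argument or row to a line, values as JSON. servo_tool: Moves the arm, as the interface text tells. Its arguments: {"type":"object","properties":{"rows":{"type":"array","items":{"type":"number"}},"newtons":{"type":"number"}},"required":["rows"]}

```bash
mkdir -p pics
cat > h.py <<'E'
import numpy as np, cv2
from rig import robot
def save(p,n): cv2.imwrite('pics/'+n+'.png',cv2.cvtColor(p['pixels'],cv2.COLOR_RGB2BGR))
def proj(p,X):
    return cv2.projectPoints(np.array(X,float).reshape(-1,1,3),np.array(p['rvec'],float),np.array(p['tvec'],float),np.array(p['intrinsics']),None)[0].reshape(-1,2)
def ray(p,uv,z):
    R=cv2.Rodrigues(np.array(p['rvec'],float))[0];t=np.array(p['tvec']).ravel();C=-R.T@t
    d=R.T@np.linalg.inv(p['intrinsics'])@np.array([uv[0],uv[1],1.]);return C+d*(z-C[2])/d[2]
E
python3 - <<'E'
from h import *
np.set_printoptions(precision=4,suppress=True)
o=robot.get_obs();print({k:np.round(v,3) for k,v in o.items()})
for c in('top','side'):
    p=robot.camera(c);save(p,c)
    for n in['jig','fence','end_stop','cheek','spacer_1','tab_1','snap_front_top','snap_back_top','sauce','spice_jar','spare_box']:
        for d in robot.place_of(p,n):
            print(c,n,round(d['score'],2),np.round(d['at'],4),proj(p,[d['at']])[0].round())
E
```

```text
{'time': np.float64(0.0), 'q': array([ 0.931,  0.528,  1.434, -0.   ,  1.181, -0.179]), 'joint_velocities': array([-0.002, -0.002, -0.001, -0.001, -0.   ,  0.002]), 'joint_torque': array([ -0.001, -44.004, -17.659,   0.063,   0.058,  -0.   ]), 'position': array([0.278, 0.559, 0.222]), 'tool_rot': array([ 0.229,  0.973, -0.001, -0.   ]), 'ft_force': array([0.122, 0.343, 0.769]), 'moment': array([-0.025,  0.028,  0.056]), 'grip_force': np.float64(0.0), 'grip_width': np.float64(0.087)}
top jig 0.69 [ 0.5327 -0.0545 -0.0013] [271. 205.]
top fence 0.56 [0.4316 0.0094 0.0277] [249. 238.]
top end_stop 0.98 [0.4669 0.0713 0.0261] [228. 226.]
top end_stop 0.18 [ 0.4592 -0.1888  0.047 ] [317. 230.]
top cheek 0.73 [0.4502 0.0195 0.0379] [245. 232.]
top spacer_1 0.72 [ 0.7672 -0.1731 -0.0007] [310. 129.]
top spacer_1 0.71 [ 0.3115 -0.3728 -0.0002] [377. 280.]
top spacer_1 0.68 [ 0.4821 -0.1384  0.016 ] [299. 222.]
top spacer_1 0.65 [ 0.5044 -0.1326  0.014 ] [297. 214.]
top spacer_1 0.59 [ 0.4394 -0.1362  0.0145] [298. 236.]
top tab_1 0.86 [ 0.7686 -0.1076  0.0333] [289. 126.]
top tab_1 0.84 [ 0.
[... 1542 characters left out ...]
471] [247. 241.]
side tab_1 0.55 [ 0.771  -0.1056  0.0358] [333. 214.]
side tab_1 0.51 [ 0.4462 -0.2015  0.0471] [242. 245.]
side tab_1 0.49 [ 0.4822 -0.2016  0.0476] [254. 243.]
side tab_1 0.48 [ 0.5038 -0.1959  0.0468] [261. 241.]
side tab_1 0.43 [ 0.4799 -0.1372  0.0156] [249. 237.]
side snap_front_top 0.62 [ 0.5103 -0.037   0.0756] [251. 202.]
side snap_front_top 0.21 [ 0.5035 -0.13    0.0139] [255. 235.]
side snap_back_top 0.63 [0.5091 0.0493 0.0738] [245. 189.]
side snap_back_top 0.21 [ 0.5432 -0.4518 -0.0011] [300. 319.]
side sauce 0.66 [ 0.4634  0.3593 -0.003 ] [219. 165.]
side spice_jar 0.63 [0.5686 0.3256 0.0045] [245. 165.]
side spare_box 0.95 [ 0.5446 -0.4534  0.0004] [301. 319.]
```

View pics/top.png

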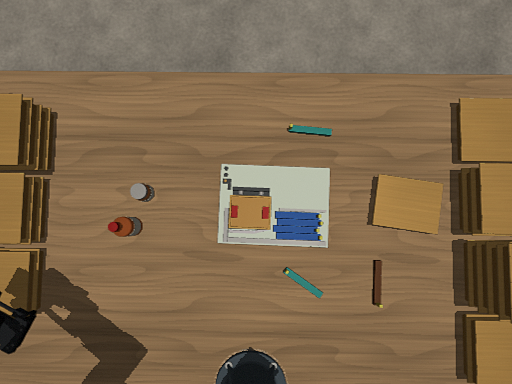

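View pics/side.png

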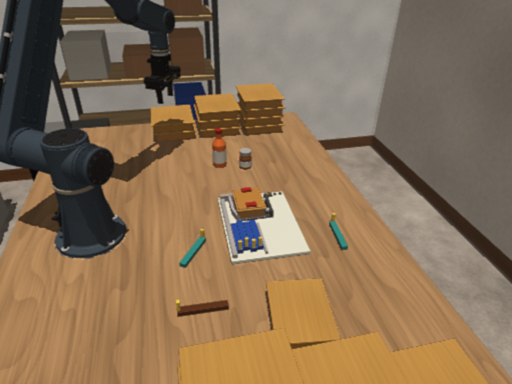

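The top view shows the four blue bars at (297, 215–237) beside the gold box at (250, 212). Possible mix-ups are the turquoise bars at (310,129) and (303,282), and the brown bar at (377,282). None of those is blue or on the board, so I choose the four blue bars on the board. I'll check that in a close crop and get the board's yaw.

Run:
```python
from h import *
p=robot.camera('top');im=p['pixels'].astype(int)
m=((im.min(2)>185)&(im.max(2)-im.min(2)<30)).astype(np.uint8);m[:150]=0;m[260:]=0;m[:,:210]=0;m[:,340:]=0
c=max(cv2.findContours(m,0,1)[0],key=cv2.contourArea)
W=np.array([ray(p,q,0.015)[:2] for q in cv2.convexHull(c)[:,0]],np.float32)
r=cv2.minAreaRect(W);print(r,cv2.boxPoints(r))
cv2.imwrite('pics/crop.png',cv2.resize(cv2.cvtColor(p['pixels'][155:255,210:340],4),None,fx=6,fy=6,interpolation=cv2.INTER_CUBIC))
```

```text
((0.6492083668708801, 0.0922035500407219), (0.00914167333394289, 0.00302398600615561), 1.0721274614334106) [[0.64461005 0.09362976]
 [0.6446667  0.09060629]
 [0.6538067  0.09077735]
 [0.65375006 0.09380081]]
```

View pics/crop.png

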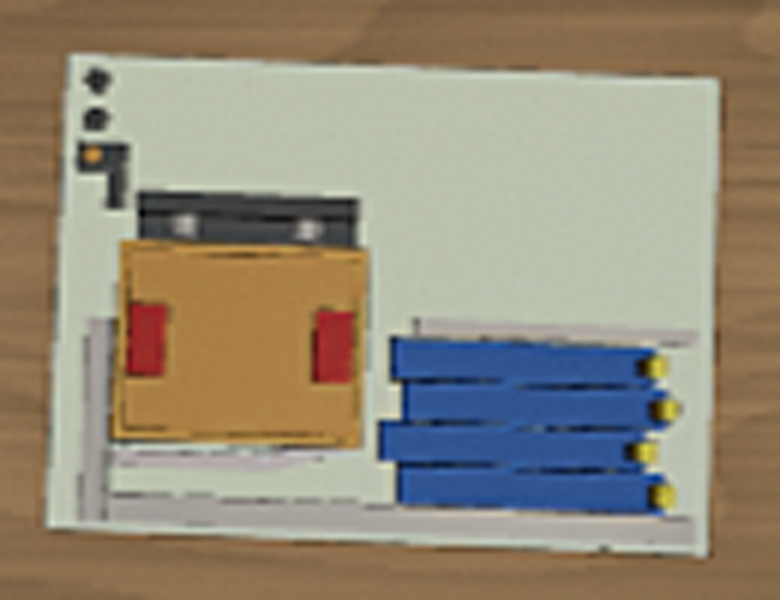

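The crop confirms it: four blue bars with yellow tabs at (640–665, 365–495), fence along the bottom, end stop at lower left. The board yaw is about -2.2°. Now I move over to the bars.

Emit:
servo_tool(
  rows=[1,-0.02,0,0,-4.9,1,-0.02,0,0,-4.9,1,-0.02,0,0,-4.9,1,-0.02,0,0,-4.8,1,-0.02,0,0,-4.8],
  newtons=20,
)

```text
time: 1.67
position: [0.3742, 0.5305, 0.2226]
tool_rot: [0.017, 1.0, -0.0, -0.0]
ft_force: [-0.5, 0.6, 0.9]
grip_width: 0.0616
grip_force: 0.0
```

Emit:
servo_tool(
  rows=[1,-0.005,-0.039,0,0,1,-0.005,-0.039,0,0,1,-0.005,-0.039,0,0,1,-0.005,-0.039,0,0,1,-0.005,-0.039,0,0],
)

```text
time: 2.08
position: [0.3911, 0.3336, 0.2226]
tool_rot: [0.018, 1.0, 0.0, 0.0]
ft_force: [0.3, -0.8, 0.1]
grip_width: 0.0282
grip_force: 0.0
```

Emit:
servo_tool(
  rows=[1,-0.005,-0.039,0,0,1,-0.005,-0.039,0,0,1,-0.005,-0.039,0,0,1,-0.005,-0.039,0,0,1,-0.005,-0.039,0,0],
)

```text
time: 2.5
position: [0.4088, 0.1377, 0.2229]
tool_rot: [0.019, 1.0, 0.0, 0.0]
ft_force: [0.8, -0.0, -0.3]
grip_width: 0.0015
grip_force: 0.0
```

Emit:
servo_tool(
  rows=[1,-0.005,-0.039,0,0,1,-0.005,-0.039,0,0,1,-0.005,-0.039,0,0,1,-0.005,-0.039,0,0,1,-0.005,-0.039,0,0],
)

```text
time: 2.92
position: [0.4264, -0.0584, 0.2229]
tool_rot: [0.019, 1.0, -0.0, 0.0]
ft_force: [0.7, 1.3, -0.9]
grip_width: 0.0003
grip_force: 0.0
```

Emit:
servo_tool(
  rows=[1,-0.005,-0.039,0,0,1,-0.005,-0.039,0,0,1,-0.005,-0.039,0,0,1,-0.005,-0.039,0,0,1,0,0,0,0],
)

```text
time: 3.33
position: [0.443, -0.2213, 0.2234]
tool_rot: [0.022, 1.0, -0.004, 0.003]
ft_force: [0.6, -0.1, -0.1]
grip_width: 0.0003
grip_force: 0.0
```

```bash
cat >> h.py <<'E'
from scipy.spatial.transform import Rotation as Ro
def wrist():
    o=robot.get_obs();p=robot.camera('wrist')
    T=np.eye(4);T[:3,:3]=Ro.from_quat(o['tool_rot']).as_matrix();T[:3,3]=o['position']
    V=np.linalg.inv(T@np.array(p['mount']))
    p['rvec']=Ro.from_matrix(V[:3,:3]).as_rotvec();p['tvec']=V[:3,3];return o,p
E
python3 - <<'E'
from h import *
np.set_printoptions(precision=4,suppress=True)
o,p=wrist();save(p,'w1');print(o['position'],o['tool_rot'],p['mount'])
t=robot.camera('top')
c=np.array([(68,53),(720,77),(707,556),(45,530)])/6+[210-.4,155-.4]
C=np.array([ray(t,q,.015)[:2] for q in c]);print(C,C.mean(0))
for a,b in((1,0),(2,3)): d=C[b]-C[a];print(np.linalg.norm(d),np.degrees(np.arctan2(-d[0],d[1])))
q=dict(p);
for n in['tab_1','spacer_1','fence','cheek','end_stop','snap_front_top','snap_back_top','jig']:
    for d in robot.place_of(p,n): print(n,round(d['score'],2),d['at'],proj(p,[d['at']])[0].round())
E
```

```text
[ 0.443  -0.2213  0.2234] [ 0.0216  0.9998 -0.0035  0.0026] [[-0.0003 -0.9688 -0.2478  0.0669]
 [ 1.     -0.0005  0.0005 -0.0004]
 [-0.0006 -0.2478  0.9688 -0.1637]
 [ 0.      0.      0.      1.    ]]
[[ 0.6554  0.0971]
 [ 0.6468 -0.2307]
 [ 0.408  -0.2238]
 [ 0.4166  0.104 ]] [ 0.5317 -0.0634]
0.3279077091882857 -1.5028765273938818
0.3278517946105234 -1.5039354242294771
tab_1 0.96 [0.4627, -0.1925, 0.0457] [287. 187.]
tab_1 0.79 [0.4408, -0.1978, 0.0438] [281. 167.]
tab_1 0.77 [0.5025, -0.1976, 0.0506] [283. 223.]
tab_1 0.72 [0.4763, -0.1994, 0.0461] [281. 199.]
tab_1 0.7 [0.342, -0.097, 0.0326] [376.  66.]
spacer_1 0.91 [0.4832, -0.1381, 0.0143] [331. 195.]
spacer_1 0.78 [0.5041, -0.1309, 0.014] [336. 212.]
spacer_1 0.78 [0.3073, -0.1517, 0.0009] [318.  39.]
spacer_1 0.72 [0.3067, -0.3719, 0.0046] [118.  47.]
spacer_1 0.67 [0.4615, -0.1245, 0.0143] [342. 177.]
spacer_1 0.64 [0.4412, -0.1353, 0.0116] [333. 160.]
fence 0.78 [0.4368, 0.0079, 0.0203] [461. 152.]
cheek 0.89 [0.4481, 0.0286, 0.041] [491. 165.]
snap_front_top 0.87 [0.5089, -0.036, 0.0768] [443. 232.]
jig 0.55 [0.5354, -0.0541, -0.0003] [394. 229.]
```

View pics/w1.png

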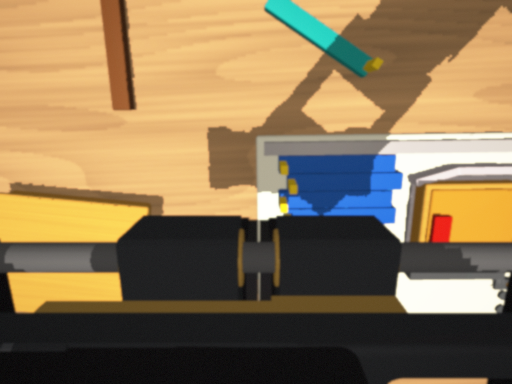

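The wrist view shows tabs 1–3 at (284,168), (292,187) and (284,207), with tab 4 hidden behind the fingers. I'll refine the yaw and tab positions from these pixels.

Run:
```python
from h import *
np.set_printoptions(precision=4,suppress=True)
o,p=wrist();im=p['pixels'].astype(int);r,g,b=im[...,0],im[...,1],im[...,2]
# board edge: first row where blue channel high (white vs wood)
E=[]
for u in range(300,508,6):
    col=im[115:150,u].astype(int); s=col[:,2]/col[:,0].clip(1); k=np.argmax(np.diff(s)); E.append((u,115+k+.5))
P=np.array([ray(p,q,.015)[:2] for q in E]);f=np.polyfit(P[:,1],P[:,0],1)
for _ in range(3):
    e=abs(P[:,0]-np.polyval(f,P[:,1]));P=P[e<=max(.001,np.median(e)*2)];f=np.polyfit(P[:,1],P[:,0],1)
print('board edge yaw',-np.degrees(np.arctan(f[0])),'x at y=-.15',np.polyval(f,-.15),len(P))
# blue/fence edge of bar 1
B=(b>120)&(r<80)
E=[(u,np.argmax(B[140:,u])+139.5) for u in range(300,385,4)]
P=np.array([ray(p,q,.031)[:2] for q in E]);f=np.polyfit(P[:,1],P[:,0],1);print('bar1 fence-side top edge',-np.degrees(np.arctan(f[0])),np.polyval(f,-.15))
Y=((r>150)&(g>140)&(b<70)).astype(np.uint8);Y[:150]=0;Y[215:]=0;Y[:,:265]=0;Y[:,310:]=0
n,l,s,c=cv2.connectedComponentsWithStats(Y)
for i in range(1,n):
    if s[i,4]>10: 
        x,y,w,h=s[i,:4]; print(s[i],c[i],'left edge z.061',ray(p,(x-.5,y+h/2-.5),.061),'centre top',ray(p,c[i],.058))
```

```text
board edge yaw -1.8406141622673289 x at y=-.15 0.4097784021683079 35
bar1 fence-side top edge -1.9651099144087862 0.43246457134930333
[271 170   6   8  44] [273.7273 173.5909] left edge z.061 [ 0.4403 -0.1997  0.061 ] centre top [ 0.4411 -0.1962  0.058 ]
[281 189   5   8  33] [282.9697 192.6061] left edge z.061 [ 0.4609 -0.1898  0.061 ] centre top [ 0.4619 -0.187   0.058 ]
[271 207   6   8  38] [273.2368 210.3421] left edge z.061 [ 0.4802 -0.2008  0.061 ] centre top [ 0.4811 -0.1977  0.058 ]
```

Emit:
servo_tool(
  rows=[1,0,-0.015,0,0,1,0,0,0,0],
)

```text
time: 4.05
position: [0.4408, -0.2305, 0.2229]
tool_rot: [0.019, 1.0, -0.001, 0.001]
ft_force: [0.9, -0.5, 1.2]
grip_width: 0.0003
grip_force: 0.0
```

Run:
```python
from h import *
o=robot.get_obs();R=Ro.from_quat(o['tool_rot']).as_matrix();print(o['time'],o['position'],R.round(4),np.degrees(np.arctan2(-R[0,1],R[1,1])),o['ft_force'])
```

```text
4.05 [ 0.44083437 -0.23047991  0.22292186] [[-0.9993  0.0376  0.0016]
 [ 0.0376  0.9993 -0.003 ]
 [-0.0017 -0.0029 -1.    ]] -2.152628780068029 [ 0.9121482  -0.45518345  1.24008699]
```

Emit:
servo_tool(
  rows=[1,0.0008,0,0.037,-0.3,1,0,0,0.037,0,1,0,0,0.037,0,1,0,0,0.037,0,1,0,0,0.035,0],
)

```text
time: 4.47
position: [0.4394, -0.2288, 0.038]
tool_rot: [0.017, 1.0, -0.0, 0.0]
ft_force: [0.1, -0.0, -0.1]
grip_width: 0.0003
grip_force: 0.0
```

Emit:
servo_tool(
  rows=[1,0,0,0,0,1,0,0,0,0,1,0,0.01,0,0],
)

```text
time: 4.72
position: [0.4413, -0.2206, 0.0409]
tool_rot: [0.017, 1.0, -0.002, 0.002]
ft_force: [-0.5, 0.4, 0.1]
grip_width: 0.0008
grip_force: 0.0
```

Run:
```python
from h import *
o,p=wrist();save(p,'w2');R=Ro.from_quat(o['tool_rot']).as_matrix();print(o['position'],np.degrees(np.arctan2(-R[0,1],R[1,1])),o['ft_force'])
```

```text
[ 0.441315   -0.22061253  0.04086209] -1.969570517657196 [-0.49222492  0.39630862  0.10238395]
```

View pics/w2.png

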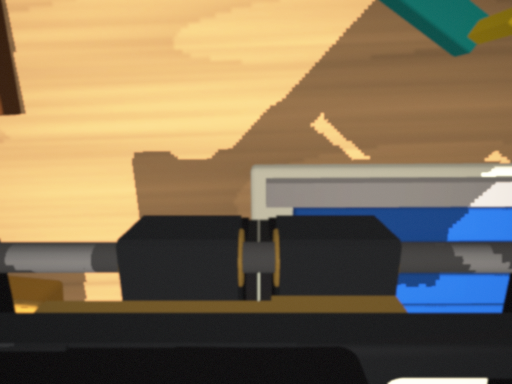

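The close view shows the fingers in line with bar 1 at the fence, behind its tail near (293,210). Push gently now.

Emit:
servo_tool(
  rows=[1,0.0008,0.01,0.001,0,1,0,0.01,0,0,1,0,0.01,0,0,1,0,0.01,0,0],
)

```text
time: 5.1
position: [0.4414, -0.178, 0.0402]
tool_rot: [0.016, 1.0, -0.002, 0.002]
ft_force: [0.1, -4.3, 4.4]
grip_width: 0.0002
grip_force: 2.4
```

Emit:
servo_tool(
  rows=[1,0,0.01,0,0,1,0,0.01,0,0,1,0,0.01,0,0],
)

```text
time: 5.35
position: [0.4438, -0.1501, 0.0398]
tool_rot: [0.015, 1.0, -0.003, 0.003]
ft_force: [-1.6, -13.3, 6.5]
grip_width: 0.0006
grip_force: 7.1
```

```bash
cat >> h.py <<'E'
def bars(n=None):
    o,p=robot.get_obs(),robot.camera('top')
    if n: cv2.imwrite('pics/'+n+'.png',cv2.resize(cv2.cvtColor(p['pixels'][155:255,210:340],4),None,fx=6,fy=6,interpolation=cv2.INTER_CUBIC))
    print(o['time'],o['position'].round(4),o['ft_force'].round(2))
    for q in('tab_1','spacer_1'):
        for d in robot.place_of(p,q):
            x,y,z=d['at']
            if .42<x<.56 and -.22<y<.06: print(q,round(d['score'],2),np.round(d['at'],4))
E
python3 -c "
from h import *
bars('t2')"
```

```text
5.35 [ 0.4438 -0.1501  0.0398] [ -1.56 -13.31   6.46]
tab_1 0.64 [ 0.4422 -0.1443  0.0468]
tab_1 0.53 [0.4515 0.0233 0.0374]
tab_1 0.49 [ 0.5024 -0.1932  0.0434]
spacer_1 0.55 [ 0.4465 -0.0789  0.0156]
spacer_1 0.47 [ 0.5036 -0.1303  0.0154]
spacer_1 0.35 [ 0.4661 -0.1246  0.0133]
```

View pics/t2.png

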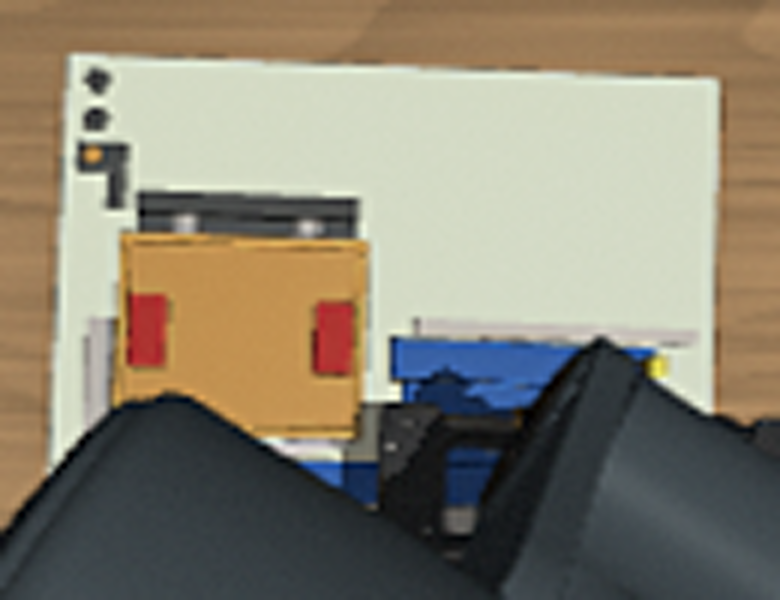

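The push works. Bar 1's nose is already about 36 mm past the gap's mouth, and the box has shifted away by about 4 mm with firm resistance. So bar 1 looks like the only bar needed; I'll keep pushing it home, slightly lower.

Emit:
servo_tool(
  rows=[1,0.001,0.008,0.002,0,1,0,0.01,0.001,0,1,0,0.01,0,0,1,0,0.01,0,0],
)

```text
time: 5.83
position: [0.4472, -0.1157, 0.0384]
tool_rot: [0.015, 1.0, -0.006, 0.007]
ft_force: [-1.5, -20.1, 21.9]
grip_width: 0.0005
grip_force: 11.6
```

Emit:
servo_tool(
  rows=[1,0,0.01,0,0,1,0,0.01,0,0,1,0,0.01,0,0],
)

```text
time: 6.08
position: [0.4479, -0.0847, 0.0383]
tool_rot: [0.015, 1.0, -0.005, 0.007]
ft_force: [-2.8, -20.3, 22.5]
grip_width: 0.0004
grip_force: 11.9
```

Emit:
servo_tool(
  rows=[1,0.001,0.005,-0.003,0,1,0.001,0.008,0,0,1,0,0.004,0,0],
)

```text
time: 6.33
position: [0.4439, -0.0651, 0.0394]
tool_rot: [0.015, 1.0, -0.003, 0.004]
ft_force: [-4.0, -32.6, 7.1]
grip_width: 0.0003
grip_force: 16.7
```

```bash
python3 -c "
from h import *
bars()
o,p=wrist()
for q in('tab_1','spacer_1'):
  for d in robot.place_of(p,q): print('w',q,round(d['score'],2),np.round(d['at'],4))
p=robot.camera('side');cv2.imwrite('pics/s3.png',cv2.resize(cv2.cvtColor(p['pixels'][150:270,190:320],4),None,fx=5,fy=5))"
```

```text
6.3333 [ 0.4439 -0.0651  0.0394] [ -3.96 -32.61   7.15]
tab_1 0.73 [ 0.4986 -0.1956  0.0459]
tab_1 0.68 [ 0.4841 -0.2037  0.047 ]
tab_1 0.44 [ 0.4631 -0.1895  0.0456]
spacer_1 0.73 [ 0.4823 -0.1354  0.0144]
spacer_1 0.67 [ 0.5041 -0.1287  0.0123]
spacer_1 0.45 [0.4473 0.004  0.0151]
w tab_1 0.91 [ 0.4621 -0.1894  0.0456]
w tab_1 0.73 [ 0.478  -0.1986  0.0474]
w tab_1 0.71 [ 0.3422 -0.0959  0.0314]
w spacer_1 0.6 [0.4399 0.0076 0.0106]
```

View pics/s3.png

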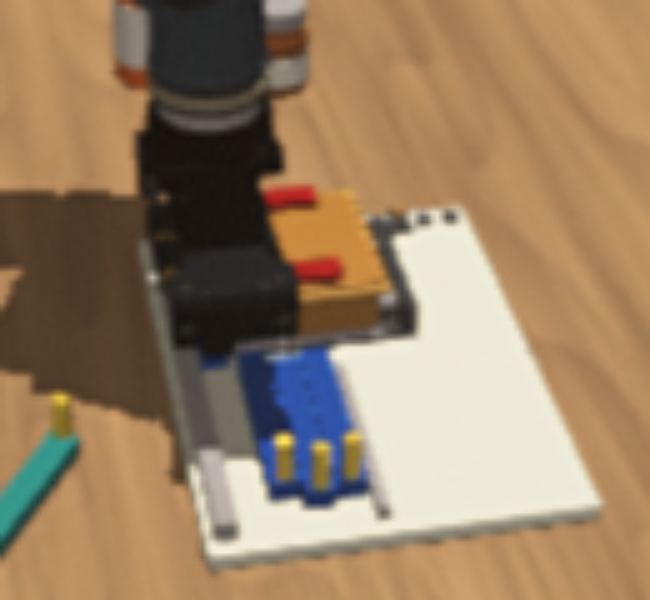

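Bar 1 has gone in ahead of the gripper, and bars 2–4 are untouched (tabs near (285,455), (320,460) and (350,455)). One more nudge will confirm it has reached the stop.

Emit:
servo_tool(
  rows=[1,0,0.003,0,0,1,0,0.002,0,0],
)

```text
time: 6.85
position: [0.4465, -0.0651, 0.0398]
tool_rot: [0.012, 1.0, -0.006, 0.006]
ft_force: [-5.3, -44.0, 8.4]
grip_width: 0.0001
grip_force: 22.0
```

Emit:
servo_tool(
  rows=[1,0,0,0,0],
)

```text
time: 6.93
position: [0.4466, -0.0651, 0.0399]
tool_rot: [0.013, 1.0, -0.006, 0.006]
ft_force: [-4.2, -35.8, 6.0]
grip_width: 0.0002
grip_force: 18.2
```

Emit:
servo_tool(
  rows=[1,0,-0.015,0,0,1,0,-0.02,0,0,1,0,0,-0.03,0,1,0,0,-0.04,0,1,0,0,-0.04,0],
)

```text
time: 7.35
position: [0.4367, -0.0909, 0.1479]
tool_rot: [0.017, 1.0, 0.002, -0.004]
ft_force: [1.7, -0.1, 0.4]
grip_width: 0.0006
grip_force: 0.0
```

Emit:
servo_tool(
  rows=[1,0,-0.04,-0.02,0,1,0,-0.04,0,0,1,0,-0.02,0,0,1,0,0,0,0],
)

```text
time: 7.68
position: [0.4369, -0.1926, 0.1674]
tool_rot: [0.018, 1.0, -0.0, 0.0]
ft_force: [0.5, 0.2, -1.2]
grip_width: 0.0003
grip_force: 0.0
```

```bash
python3 -c "
from h import *
bars()
o,p=wrist();t=robot.camera('top')
save(p,'w4');cv2.imwrite('pics/t4.png',cv2.resize(cv2.cvtColor(t['pixels'][155:255,210:340],4),None,fx=6,fy=6,interpolation=cv2.INTER_CUBIC))
for c,m in(('w',p),('t',t)):
  im=m['pixels'].astype(int);r,g,b=im[...,0],im[...,1],im[...,2]
  M=((r>120)&(g<70)&(b<80)).astype(np.uint8);n,l,s,ce=cv2.connectedComponentsWithStats(M)
  for i in range(1,n):
    if s[i,4]>20: print(c,s[i],ce[i].round(1),ray(m,ce[i],.074).round(4))
  for q in('snap_front_top','snap_back_top','tab_1'):
    for d in robot.place_of(m,q): print(c,q,round(d['score'],2),np.round(d['at'],4))"
```

```text
7.6833 [ 0.4369 -0.1926  0.1674] [ 0.5   0.24 -1.2 ]
tab_1 0.84 [ 0.444  -0.0581  0.0462]
tab_1 0.62 [ 0.4829 -0.2053  0.0477]
spacer_1 0.72 [ 0.4828 -0.1372  0.0153]
spacer_1 0.59 [ 0.5064 -0.1329  0.0137]
spacer_1 0.53 [0.4431 0.0078 0.0165]
spacer_1 0.48 [ 0.4676 -0.1251  0.0174]
spacer_1 0.16 [0.5145 0.0502 0.0748]
w [421 272  23  20 403] [431.5 281.4] [ 0.522  -0.0375  0.074 ]
w snap_front_top 0.55 [ 0.5094 -0.0375  0.0768]
w tab_1 0.88 [ 0.3436 -0.0962  0.0337]
w tab_1 0.69 [ 0.445  -0.0562  0.0434]
w tab_1 0.58 [ 0.4585 -0.1933  0.0443]
w tab_1 0.58 [0.4354 0.0099 0.018 ]
t [231 204   7  12  63] [233.8 209.2] [0.5154 0.0519 0.074 ]
t [262 205   7  12  68] [265.3 210.4] [ 0.5132 -0.0372  0.074 ]
t [108 220  10  12  77] [112.4 226.3] [0.463  0.3944 0.074 ]
t snap_front_top 0.51 [ 0.5173 -0.036   0.0752]
t snap_back_top 0.62 [0.5117 0.0496 0.0747]
t tab_1 0.84 [ 0.4803 -0.2011  0.0492]
t tab_1 0.68 [ 0.7715 -0.1056  0.031 ]
t tab_1 0.67 [ 0.4439 -0.0586  0.0469]
t tab_1 0.61 [ 0.5011 -0.1952  0.0454]
t tab_1 0.58 [ 0.4633 -0.1855  0.0442]
t tab_1 0.47 [ 0.3384 -0.0992  0.0296]
```

View pics/w4.png

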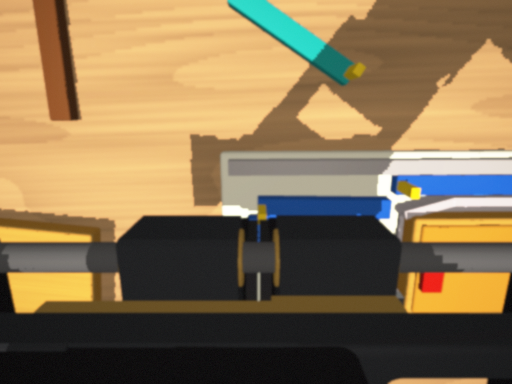

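View pics/t4.png

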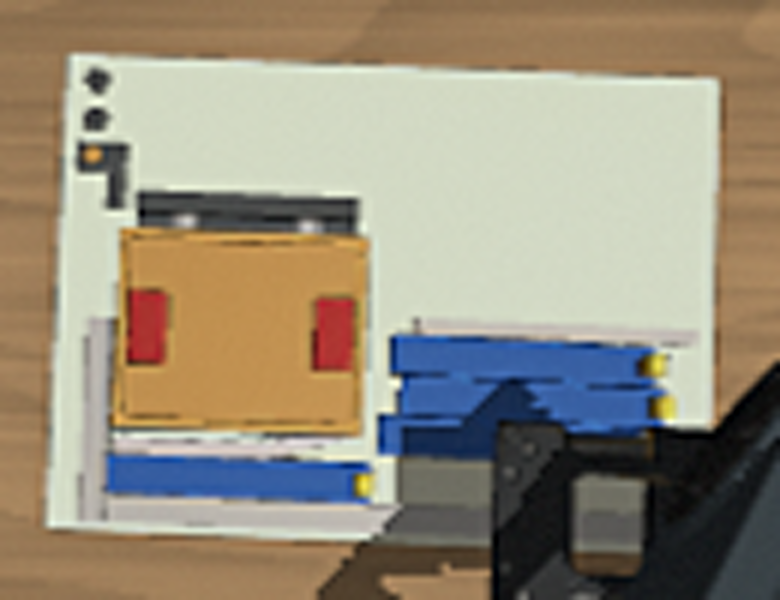

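Bar 1 is home against the end stop, with its nose at (108,470) and tab at (363,485). The box has been pushed back about 6 mm, and bars 2–4 are still outside. The red tabs are at (335,335) and (147,327). Next, the front snap.

Emit:
servo_tool(
  rows=[1,-0.018,0.0395,0,0,1,-0.018,0.0395,0,0,1,-0.018,0.0395,0,0,1,-0.0177,0.0395,0,0,1,0,0,0.03,0],
)

```text
time: 8.65
position: [0.5173, -0.0357, 0.1413]
tool_rot: [0.013, 1.0, -0.001, 0.007]
ft_force: [1.8, -1.0, -0.8]
grip_width: 0.0004
grip_force: 0.0
```

Emit:
servo_tool(
  rows=[1,0,0,0.03,0,1,0,0,0.02,0,1,0,0,0,0,1,0,0,0,0],
)

```text
time: 8.98
position: [0.5097, -0.0403, 0.0865]
tool_rot: [0.016, 1.0, 0.0, -0.001]
ft_force: [-0.0, -0.0, 0.7]
grip_width: 0.0004
grip_force: 0.0
```

Emit:
servo_tool(
  rows=[1,-0.004,0.003,0,0,1,0,0,0.008,0,1,0,0,0.004,0,1,0,0,0.003,0,1,0,0,0.003,0],
)

```text
time: 9.4
position: [0.5153, -0.0381, 0.0699]
tool_rot: [0.016, 1.0, -0.0, 0.001]
ft_force: [0.6, 0.4, 4.9]
grip_width: 0.0004
grip_force: 2.5
```

Emit:
servo_tool(
  rows=[1,0,0,0.002,0,1,0,0,0,0],
)

```text
time: 9.57
position: [0.5153, -0.0381, 0.0683]
tool_rot: [0.016, 1.0, -0.0, 0.001]
ft_force: [-0.4, 0.3, 9.8]
grip_width: 0.0006
grip_force: 4.7
```

Emit:
servo_tool(
  rows=[1,0,0,0.002,0,1,0,0,0,0],
)

```text
time: 9.73
position: [0.5157, -0.0382, 0.0681]
tool_rot: [0.016, 1.0, -0.0, 0.002]
ft_force: [-3.5, 0.9, 23.5]
grip_width: 0.0005
grip_force: 12.1
```

Emit:
servo_tool(
  rows=[1,0,0,-0.02,0,1,0,0,-0.015,0,1,0,0.03,0,0,1,0,0.03,0,0,1,0,0.029,0,0],
)

```text
time: 10.15
position: [0.5172, 0.0516, 0.1004]
tool_rot: [0.017, 1.0, -0.0, 0.0]
ft_force: [1.3, -0.1, 0.8]
grip_width: 0.0004
grip_force: 0.0
```

Emit:
servo_tool(
  rows=[1,0,0,0.015,0,1,0,0,0,0,1,0,0,0,0],
)

```text
time: 10.4
position: [0.5164, 0.0513, 0.0846]
tool_rot: [0.016, 1.0, -0.0, -0.001]
ft_force: [-0.0, -0.4, -0.9]
grip_width: 0.0006
grip_force: 0.0
```

Front bottomed out at 68 mm. Now the back snap.

Emit:
servo_tool(
  rows=[1,0,0,0.006,0,1,0,0,0.004,0,1,0,0,0.004,0,1,0,0,0.003,0,1,0,0,0.002,0],
)

```text
time: 10.82
position: [0.5184, 0.0503, 0.068]
tool_rot: [0.017, 1.0, -0.0, 0.001]
ft_force: [-4.1, -0.8, 34.4]
grip_width: 0.0004
grip_force: 17.3
```

Emit:
servo_tool(
  rows=[1,0,0,0.001,0,1,0,0,0,0],
)

```text
time: 10.98
position: [0.5189, 0.0503, 0.0681]
tool_rot: [0.016, 1.0, -0.0, 0.002]
ft_force: [-3.5, -0.9, 23.2]
grip_width: 0.0008
grip_force: 11.8
```

Emit:
servo_tool(
  rows=[1,0,0,-0.03,0,1,0,0,-0.04,0,1,0.02,-0.04,-0.03,0,1,0.02,-0.04,0,0,1,0.02,-0.04,0,0],
)

```text
time: 11.4
position: [0.4621, -0.0538, 0.1601]
tool_rot: [0.015, 1.0, -0.001, 0.002]
ft_force: [1.1, -0.2, -0.9]
grip_width: 0.0007
grip_force: 0.0
```

Emit:
servo_tool(
  rows=[1,0,-0.04,0,0,1,0,-0.04,0,0,1,0,-0.04,0,0,1,0,-0.04,0,0,1,0,0,0,0],
)

```text
time: 11.82
position: [0.4576, -0.2212, 0.1588]
tool_rot: [0.02, 1.0, -0.003, 0.002]
ft_force: [0.9, 0.2, 0.8]
grip_width: 0.0
grip_force: 0.0
```

```bash
python3 -c "
from h import *
bars()
p=robot.camera('side');cv2.imwrite('pics/s5.png',cv2.resize(cv2.cvtColor(p['pixels'][170:270,190:320],4),None,fx=6,fy=6,interpolation=cv2.INTER_CUBIC))
for q in('snap_front_top','snap_back_top'):
  for d in robot.place_of(p,q): print(q,round(d['score'],2),np.round(d['at'],4))"
```

```text
11.8167 [ 0.4576 -0.2212  0.1588] [0.95 0.17 0.76]
tab_1 0.62 [ 0.4405 -0.0583  0.0446]
tab_1 0.56 [ 0.5018 -0.1948  0.0475]
spacer_1 0.8 [0.445  0.0053 0.0147]
spacer_1 0.6 [ 0.4819 -0.1366  0.0163]
spacer_1 0.57 [ 0.4659 -0.125   0.0173]
spacer_1 0.52 [ 0.5052 -0.1301  0.0153]
```

View pics/s5.png

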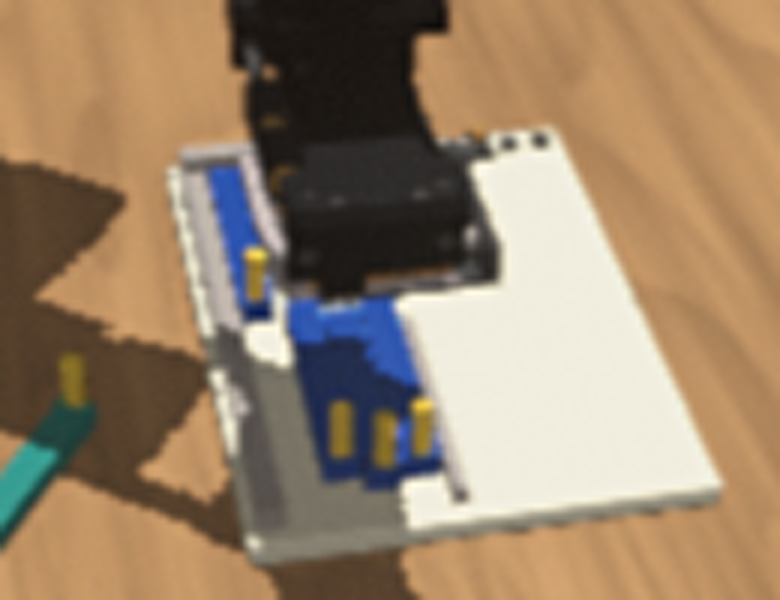

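The side view shows bar 1 flat and home, with its tab at (255,275), bars 2–4 outside, and the gripper clear. Both snaps stopped hard at 68 mm, which is fully down.

Emit:
servo_tool(
  rows=[1,0,0,0,0,1,0,0,0,0,1,0,0,0,0],
)

```text
time: 12.37
position: [0.4561, -0.2116, 0.1585]
tool_rot: [0.015, 1.0, 0.0, -0.0]
ft_force: [-0.8, 0.7, -0.7]
grip_width: 0.0002
grip_force: 0.0
```

```bash
python3 -c "
from rig import robot
print(robot.hand_in())"
```

```text
the job is handed in; nothing more can be done
None
```

The job is handed in (no verdict came back): spacer 1 is home against the end stop with the box pushed back about 6 mm, spacers 2–4 are still outside, both snap tabs stopped hard at their fully-down height, and the sauce bottle, spice jar and spare box were not touched.

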